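# Load a specimen carrier into the spring-latched bay

### The arm

A 6-joint arm with a two-finger parallel gripper is mounted at the origin on a cart in front of the work surface, level with it; the furniture and walls round the work are solid. World frame = base frame: x ahead of the robot, y to its left, z up, the work surface at z = 0. Lengths are in m, angles in rad, forces in N, time in s.
With the tool pointing down it reaches from about 0.35 to 0.775 m from the base axis. Payload 5.5 kg.
Tool frame: the origin (TCP) lies at the very end of the fingers, on their centre line; the grasp point (between the pads) lies env.grasp_offset behind it (env.grasp_offset is the distance from the TCP to the grasp point, in m); x points along the fingers, y is the direction in which the jaws open and shut, and the axes are right-handed (so a half turn about x gives the same grasp; the last joint's range is limited). The gripper opens to 85 mm and grips with 20 to 120 N. Pads are 22 mm wide; open, the fingers measure 114 mm over their backs; the gripper's body (76 mm by 85 mm) begins 54 mm behind the grasp point. The pads swing forward as they close: fully open they stand 13 mm farther back than shut.
Start: joints at [1.114, 0.313, 0.046, 1.304, 0, 1.431], TCP at [0.179, 0.546, 0.231] pointing down, gripper open.
Joint ranges: [-2.76, 2.76], [-0.86, 1.69], [-1.03, 1.26], [-2.2, 2.34], [-1.47, 1.5], [-3.14, 3.14]. Speed limits (rad/s): [2.57, 2.57, 3.14, 3.14, 3.14, 3.14].

### API

Orientations are given as a unit quaternion [w, x, y, z].
In Python, from workcell import get_state, viewer, job, env gives the robot as it stands.
- The arm moves only by the tool send_rows, never from a script. Its argument "plan" is a list of rows, each a list of 6 numbers: the shift along the tool's x, y, z in mm, then the turn, a rotation vector about the tool's x, y, z in degrees. A call has exactly 10 rows; each row is the pose to reach, as a shift and turn from the pose commanded when the call began, along the tool's axes at that moment; what a row does not reach only later rows make up. A row lasts 1/8 s, in which the tool goes at most 62.5 mm and 10.7 degrees, less where a joint would pass 70% of its speed; a pose out of reach is approached as far as the arm can. A call with a gripper value outside its range is refused whole. "claw" is the finger opening in mm, from 0 to 85.4, set as the call begins (left out, the last holds). The fingers move at their own pace and stop on an object; "newtons" is the grip in N (left out, the last holds). Time passes only in rows, so rows that repeat a pose let the fingers close, or fill a call up. It gives the time, the measured TCP pose, the force and the opening at its end, in the units of the state.
- get_state(): the state, without advancing time (a new reading comes with each control period).
- viewer.read_camera(name): name is "scene" or "top"; returns a dict with "frame" (384x512x3 uint8, blue, green, red), "mtx" (3x3 intrinsics, pixels), "rvec" (rotation vector, rad) and "tvec" (3), from world to camera coordinates, as OpenCV has them. Camera axes: x right, y down, z forward; pixel columns grow to the right and rows downward; lengths in m; the calibration is good to about 2 mm. A picture is of the moment at which its call begins. There is no depth.
- job.hand_in(): hands the job in, once; it reports no verdict.
The state is a dict: "clock": time; "joint_pos": joint angles; "qvel": joint speeds; "tau": joint torques, N m; "tcp_pos": TCP position; "orientation": TCP orientation; "wrist_force": force on the tool from outside, world axes, zero at the start; "ft_torque": the same for the moment, N m; "finger_gap": finger opening in m.
Only numpy, scipy, OpenCV 4.12 (cv2) and the standard library are available. Lean on these libraries where they do the work, as an engineer would, in place of code of your own. Each camera call takes 0.05 s, during which the arm holds its last target.

### The job

Load the loose specimen carrier into the one empty bay of the three-bay rack: press the bay's sprung latch open, lay the carrier flat and right way up on the bay floor, and let the latch snap back so that the carrier is held under both the latch lip and the fixed lip opposite. Leave the small things lying around where they are.

Things in the scene. Friction and masses are not known exactly. Their poses are not given: they have to be found in the camera images.
- carrier: Loose specimen carrier, 120 g: flat white plate 130 (x) x 60 (y) x 8 (z) mm with two round glass wells; across its middle an upright grey grip rib, 14 (x) x 36 (y) mm, its top 38 mm above the underside. Origin: centre of the underside; x along the length, z up. The same either way round (half turn about z). Starts flat on the bench, right way up.
- bay: Empty bay, fixed: one of three equal grey bays side by side, 74 mm apart, on a dark base; the other two hold fixed carriers and show how one sits. Which is empty varies. Origin: underside, amid the carrier's place, 6 mm above the bench; x along the bay, roughly away from the robot; z up. Floor at z = 10 mm, x = -90 to 65. Side walls 65 mm apart inside, tops z = 19, x = -48 to 65.
- seat (a point): Middle of the bay floor where a loaded carrier's origin belongs (bay frame 0, 0, 10 mm), with the axes of the bay: flat, far end against the stop. The lips are 116 mm apart with the latch shut, so the 130 mm carrier goes in tilted, near end down by 10 to 15 degrees and under the latch lip first; that end then presses the latch towards -x.
- fixed_lip (a point): Tip of the fixed lip at the bay's far end (+x), top edge, middle of its 40 mm width: bay frame x = 60, z = 26 mm. The lip lies over x = 60 to 65, z = 21 to 26 mm; behind it is the stop, face at x = 65, full bay width, top z = 26 mm. A level carrier clears the lip when the latch is pressed 10 mm or more, so press it nearly to its hard stop, felt as a jump in force; lowered there and let go, it is driven home by the spring.
- latch (a joint): Travel of the bay's sprung steel latch at its near end (-x), m: 0 shut and empty, growing as it is pressed towards -x, hard stop at 0.013; spring force 8 N at 0, 16 N at 0.013. Its upright face, 36 mm wide, stands at bay x = -61 mm minus the travel. A loaded carrier holds it at 0.004.
- latch_lip (a point): Tip of the latch's lip, top edge, middle of its 36 mm width: bay frame x = -56 mm minus the travel, z = 28 mm. The lip overhangs the latch's face by 5 mm towards +x, underside at z = 22 mm. Behind it, 9 to 13 mm further towards -x, a thumb tab 30 mm wide rises to z = 39 mm.
- cover_box: Bystander: small white box 27 x 27 x 19 mm, beside the carrier. Origin: centre of the underside.
- eraser: Bystander: eraser 21 x 47 x 12 mm, in front of the carrier. Origin: centre of the underside.
- forceps: Bystander: steel forceps 15 x 123 x 10 mm lying in front of the rack. Origin: centre of the underside.
- petri_dish: Bystander: glass dish 93 mm across, 16 mm high, behind the carrier. Origin: centre of the underside.
There are look-alikes about, which are no part of the job. Leave any pink look-alike of the carrier alone.

How it is judged:
On the way:
1. the bay's latch is pressed open by at least 8 mm (value of joint latch above 0.008 m), for 0.1 s.
At the end, for the whole second after the job is handed in: The carrier lies at rest, right way up and flat on the bay floor (within 3 mm, 0.045 rad), against the far stop under the fixed lip (within 3 mm), between the side walls, with the latch sprung back onto its near end (latch travel 1 to 7 mm), and is released (x of carrier in the frame of bay between -0.003 and 0.003 m and y of carrier in the frame of bay between -0.005 and 0.005 m and z of carrier in the frame of bay between 0.0085 and 0.013 m and angle between carrier's own z axis and vertical below 0.045 rad and angle between the x axis of carrier and the x axis of bay, either way round below 0.08 rad and value of joint latch between 0.001 and 0.007 m and linear speed of carrier below 0.01 m/s); the robot touches nothing.
It fails at once if the cover box is pushed more than 30 mm (distance of cover_box from where it was at the start of the episode above 0.03 m).
It fails at once if the eraser is pushed more than 30 mm (distance of eraser from where it was at the start of the episode above 0.03 m).
It fails at once if the forceps is pushed more than 30 mm (distance of forceps from where it was at the start of the episode above 0.03 m).
It fails at once if the petri dish is pushed more than 30 mm (distance of petri_dish from where it was at the start of the episode above 0.03 m).
It also fails if it takes over 48 s, if anything falls off the work surface, if the arm or the gripper's body presses on something with over 40 N, if the wrist force passes 120 N, or if a joint passes its speed limit or range.

## Working session

There is one attempt and no reset: what is moved stays moved. The work goes in short steps, Python scripts to look and compute and a tool call to move; the robot and the scene stay as the last step left them, time stands still between calls to the robot, and variables do not carry over. Pictures are saved under pics/ and viewed, and the job is handed in when it is done.

Besides the shell and the picture viewer there is one more tool, called after "Emit:" as name(argument=value, ...) on one line, values as JSON. send_rows: Moves the arm, as the interface text tells. Its arguments: {"type":"object","properties":{"plan":{"type":"array"},"claw":{"type":"number"},"newtons":{"type":"number"}},"required":["plan"]}

```bash
ls; mkdir -p pics; python3 - <<'E'
from workcell import get_state, viewer, job, env
import cv2
print(get_state()); print(env.grasp_offset)
for n in("scene","top"):
    c=viewer.read_camera(n); cv2.imwrite(f"pics/{n}0.png",c["frame"]); print(n,c["mtx"],c["rvec"],c["tvec"])
E
```

```text
pics
{'clock': 0.0, 'joint_pos': array([ 1.11439990e+00,  3.13979479e-01,  4.49660887e-02,  1.30359074e+00,
       -2.93355366e-05,  1.43120484e+00]), 'qvel': array([-6.85746713e-05,  1.30596189e-03, -1.50471820e-05,  5.52469310e-04,
        1.47752698e-04, -1.01429505e-03]), 'tau': array([ 9.51954353e-04, -4.80629289e+01,  2.98531240e+01,  1.93438400e-02,
        1.44398487e-04, -8.11577365e-06]), 'tcp_pos': array([0.17891493, 0.54591488, 0.2304155 ]), 'orientation': array([ 0.69807616,  0.11092556,  0.69843164, -0.11215362]), 'wrist_force': array([ 0.01672047, -0.76830807, -0.35643385]), 'ft_torque': array([ 0.01058255, -0.03099567,  0.01651301]), 'finger_gap': 0.08558711688074479}
0.0187
scene [[394.07759268   0.         254.03583677]
 [  0.         394.07759268 194.52056614]
 [  0.           0.           1.        ]] [ 1.97206603 -1.20091454  0.54960085] [-0.16581878  0.38011395  0.65925093]
top [[453.84654385   0.         258.21617109]
 [  0.         453.84654385 190.18438208]
 [  0.           0.           1.        ]] [ 2.14486867 -2.20490147  0.15125668] [0.07576629 0.54775274 1.26298573]
```

View pics/scene0.png

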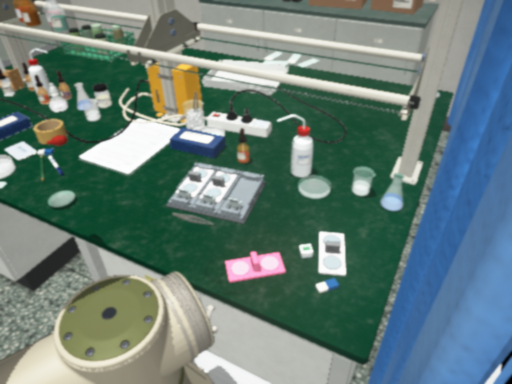

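View pics/top0.png

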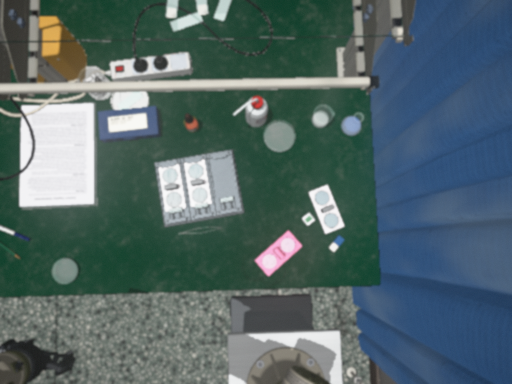

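The empty bay is the rightmost one in the top view, around (225,180). The white carrier is at about (326,209), with the cover box at (308,219) and the eraser at (337,243). I'll enlarge both areas.

```bash
python3 - <<'E'
import cv2
def crop(n,x0,y0,x1,y1,s,o):
    f=cv2.imread(f"pics/{n}.png")[y0:y1,x0:x1]
    f=cv2.resize(f,None,fx=s,fy=s,interpolation=cv2.INTER_CUBIC)
    for x in range((x0+9)//10*10,x1,10):
        cv2.putText(f,str(x),(int((x-x0+.5)*s),10),0,.35,(0,255,255),1); cv2.line(f,(int((x-x0+.5)*s),12),(int((x-x0+.5)*s),18),(0,255,255),1)
    for y in range((y0+9)//10*10,y1,10):
        cv2.putText(f,str(y),(0,int((y-y0+.5)*s)),0,.35,(0,255,255),1);cv2.line(f,(24,int((y-y0+.5)*s)),(30,int((y-y0+.5)*s)),(0,255,255),1)
    cv2.imwrite(f"pics/{o}.png",f)
crop("top0",150,145,250,230,8,"a1")
crop("top0",290,175,370,255,7,"a2")
crop("scene0",160,150,270,225,7,"a3")
crop("scene0",285,225,365,300,7,"a4")
E
```

```text
(no output)
```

View pics/a1.png

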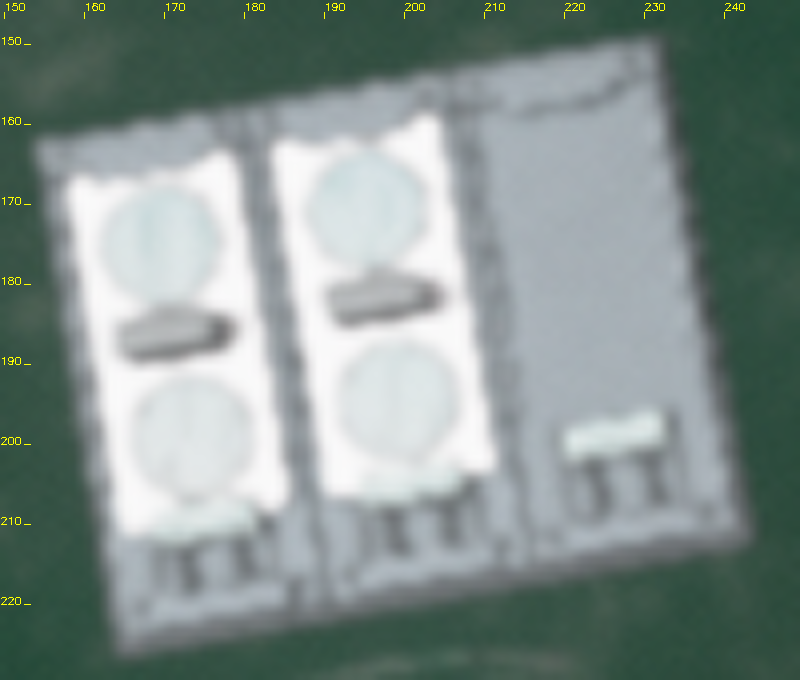

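View pics/a2.png

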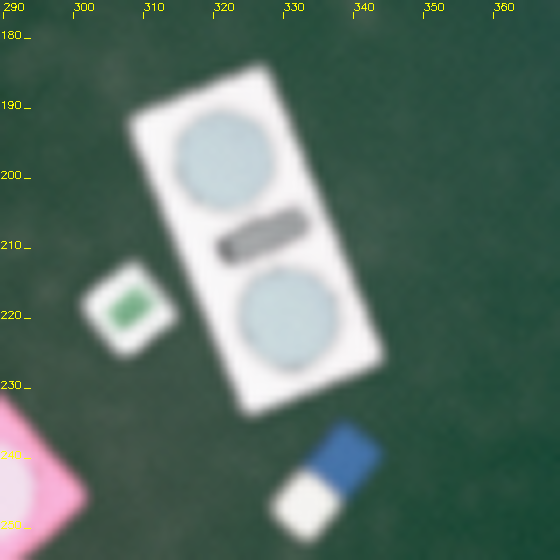

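View pics/a3.png

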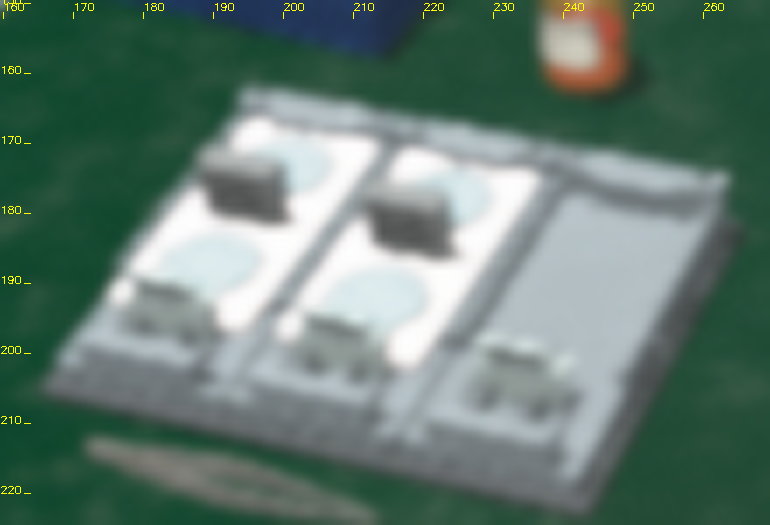

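View pics/a4.png

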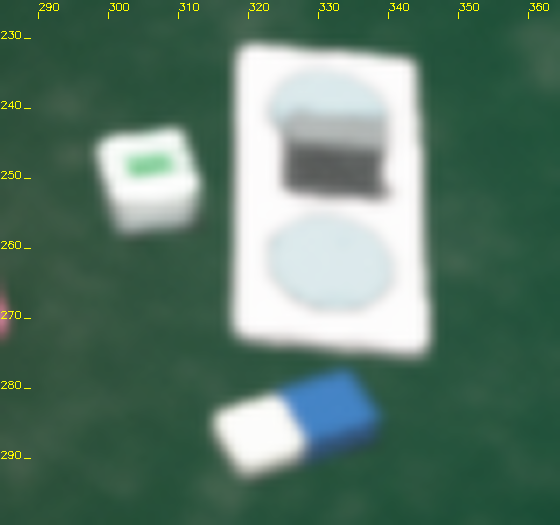

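```bash
cat > h.py <<'E'
import numpy as np, cv2
from scipy.optimize import least_squares
from scipy.spatial.transform import Rotation as R
from workcell import get_state, viewer, job, env
TOP=dict(m=np.array([[453.84654385,0,258.21617109],[0,453.84654385,190.18438208],[0,0,1]]),r=np.array([2.14486867,-2.20490147,0.15125668]),t=np.array([0.07576629,0.54775274,1.26298573]))
SC=dict(m=np.array([[394.07759268,0,254.03583677],[0,394.07759268,194.52056614],[0,0,1]]),r=np.array([1.97206603,-1.20091454,0.54960085]),t=np.array([-0.16581878,0.38011395,0.65925093]))
def pr(c,P): return cv2.projectPoints(np.asarray(P,float).reshape(-1,3),c['r'],c['t'],c['m'],None)[0].reshape(-1,2)
def pl(p,X,z0=0):
    X=np.atleast_2d(X); c,s=np.cos(p[2]),np.sin(p[2])
    return np.c_[p[0]+c*X[:,0]-s*X[:,1],p[1]+s*X[:,0]+c*X[:,1],X[:,2]+z0]
def px(uv,x0,y0,s): return np.asarray(uv,float)/s+[x0-.5,y0-.5]
def fit(obs,p0):
    f=lambda p:np.concatenate([(pr(c,pl(p,X,z))-q).ravel() for c,X,z,q in obs])
    r=least_squares(f,p0); return r.x,r.fun.reshape(-1,2)
def crop(f,x0,y0,x1,y1,s,o):
    f=f[y0:y1,x0:x1]
    f=cv2.resize(f,None,fx=s,fy=s,interpolation=cv2.INTER_CUBIC)
    for x in range((x0+9)//10*10,x1,10):
        X=int((x-x0+.5)*s);cv2.putText(f,str(x),(X,10),0,.35,(0,255,255),1); cv2.line(f,(X,12),(X,18),(0,255,255),1)
    for y in range((y0+9)//10*10,y1,10):
        Y=int((y-y0+.5)*s);cv2.putText(f,str(y),(0,Y),0,.35,(0,255,255),1);cv2.line(f,(24,Y),(30,Y),(0,255,255),1)
    cv2.imwrite(f"pics/{o}.png",f)
E
python3 - <<'E'
from h import *
C=np.array([[65,30,8],[65,-30,8],[-65,-30,8],[-65,30,8]])/1e3
t=px([(128,118),(265,63),(385,357),(248,415)],290,175,7)
s=px([(238,44),(415,58),(429,354),(233,336)],285,225,7)
for nm,o in(("both",[(TOP,C,0,t),(SC,C,0,s)]),("top",[(TOP,C,0,t)]),("sc",[(SC,C,0,s)])):
    p,r=fit(o,[.5,-.1,.3]); print(nm,np.round(p,4),np.round(r.ravel(),1))
L=C+[0,.148,0]; M=C+[0,.074,0]
LM=np.r_[L,M]
t=px([(67,178),(232,150),(288,510),(122,537),(272,143),(440,115),(495,468),(325,497)],150,145,8)
s=px([(247,118),(383,140),(248,333),(110,300),(397,148),(548,172),(412,370),(275,340)],160,150,7)
for nm,o in(("both",[(TOP,LM,.016,t),(SC,LM,.016,s)]),("top",[(TOP,LM,.016,t)]),("sc",[(SC,LM,.016,s)])):
    p,r=fit(o,[.5,.1,.1]); print(nm,np.round(p,4),np.round(r.ravel(),1))
    if nm!="both":continue
    F=[[-56,18,28],[-56,-18,28],[-66,15,39],[-66,-15,39],[60,20,26],[60,-20,26]]
    for c in(TOP,SC): print(np.round(pr(c,pl(p,np.array(F)/1e3,.006)),1).tolist())
E
```

```text
both [ 0.4924 -0.1358  0.3481] [ 0.6  0.6 -0.   0.9  0.1  0.5  0.5 -0.1  0.5  0.4 -0.6  0.4 -0.5 -1.4
  0.5 -1.4]
top [ 0.4938 -0.1351  0.3463] [ 0.3  0.  -0.3  0.5 -0.2  0.1  0.2 -0.6]
sc [ 0.4906 -0.1365  0.349 ] [ 0.4  1.  -0.6  0.9 -0.4 -0.8  0.6 -0.7]
both [0.5867 0.1595 0.1484] [ 0.3  0.3  0.4  0.2  0.6 -0.3  0.4  0.   0.2  0.2 -0.1  0.2  0.5  0.4
  0.9  0.5  0.4 -0.  -1.   0.3 -0.9 -1.4 -0.5 -0.8  1.3 -0.  -1.6  0.1
  0.3 -1.4 -0.2 -1.4]
[[220.2, 198.4], [232.7, 196.2], [221.6, 201.3], [232.1, 199.5], [212.7, 158.8], [226.5, 156.5]]
[[228.6, 198.0], [241.0, 200.7], [227.9, 197.3], [238.4, 199.5], [243.0, 174.4], [256.0, 176.9]]
top [0.5868 0.1606 0.1441] [-0.1 -0.   0.1 -0.   0.1 -0.5 -0.1 -0.3 -0.1  0.1 -0.4  0.1  0.   0.3
  0.4  0.3]
sc [0.5851 0.1573 0.1536] [ 0.5  0.6 -0.8  0.8 -0.5 -0.7 -0.2 -0.   1.5  0.5 -1.4  0.6  0.8 -0.7
  0.2 -0.7]
```

```bash
cat >> h.py <<'E'
BAY=np.array([0.5868,0.1602,0.145])
def Rtool(yaw,pitch=0,sgn=1):
    Rc=R.from_euler('ZY',[yaw,pitch]).as_matrix()   # carrier axes
    x=-Rc[:,2]; y=sgn*Rc[:,0]; return np.c_[x,y,np.cross(x,y)]
def cur():
    s=get_state(); q=s['orientation']; return s,s['tcp_pos'],R.from_quat([q[1],q[2],q[3],q[0]]).as_matrix()
def delta(pos,Rt):
    s,p,R0=cur(); return np.round(R0.T@(np.asarray(pos)-p)*1e3,1),np.round(np.degrees(R.from_matrix(R0.T@Rt).as_rotvec()),2)
E
python3 - <<'E'
from h import *
s,p,R0=cur(); print(np.round(R0,3))
for sg in(1,-1): print(delta([.4938,-.1351,.12],Rtool(.347,0,sg)))
for sg in(1,-1): print(delta([.5868,.16,.12],Rtool(.145,-.2,sg)))
E
```

```text
[[-0.001  0.312  0.95 ]
 [-0.001  0.95  -0.312]
 [-1.    -0.002 -0.   ]]
(array([ 111.2, -548.9,  511.4]), array([5.197e+01, 3.000e-02, 9.000e-02]))
(array([ 111.2, -548.9,  511.4]), array([-1.2803e+02, -1.1000e-01,  3.0000e-02]))
(array([ 110.7, -239.5,  507.8]), array([63.33, -6.32, 10.35]))
(array([ 110.7, -239.5,  507.8]), array([-116.  ,  -11.74,   -7.17]))
```

Emit:
send_rows(plan=[[5,-44,41,4.2,0,0],[10,-88,82,8.4,0,0],[15,-132,123,12.6,0,0],[20,-176,164,16.8,0,0],[25,-220,205,21,0,0],[30,-264,246,25.2,0,0],[35,-308,287,29.4,0,0],[40,-352,328,33.6,0,0],[45,-396,369,37.8,0,0],[50,-440,410,42,0,0]], claw=60, newtons=100)

```text
clock: 1.35
tcp_pos: [0.432, -0.0014, 0.181]
orientation: [0.611, 0.355, 0.611, -0.355]
wrist_force: [0.6, 0.4, 0.1]
finger_gap: 0.0597
```

```bash
python3 - <<'E'
from h import *
print(get_state()['joint_pos'],delta([.4938,-.1351,.10],Rtool(.347)))
E
```

```text
[-1.89652362e-01  6.14523601e-02 -3.90896118e-01  1.11828961e+00
  3.26829004e-04  8.62953256e-01] (array([ 81. , -12.6, 146.8]), array([ 9.81, -0.01, -0.02]))
```

Emit:
send_rows(plan=[[5,-3,30,2,0,0],[10,-6,60,4,0,0],[20,-9,90,6,0,0],[40,-11,120,8,0,0],[60,-12.6,146.8,9.8,0,0],[81,-12.6,146.8,9.8,0,0],[81,-12.6,146.8,9.8,0,0],[81,-12.6,146.8,9.8,0,0],[81,-12.6,146.8,9.8,0,0],[81,-12.6,146.8,9.8,0,0]])

```text
clock: 2.6
tcp_pos: [0.4943, -0.1329, 0.1011]
orientation: [0.58, 0.405, 0.579, -0.405]
wrist_force: [0.5, 0.5, -0.1]
finger_gap: 0.0603
```

```bash
python3 - <<'E'
from h import *
print(delta([.4938,-.1351,.011],Rtool(.347)))
f=viewer.read_camera("scene")["frame"];crop(f,280,190,380,290,6,"b1")
f=viewer.read_camera("top")["frame"];crop(f,280,175,370,255,7,"b2")
E
```

```text
(array([90.1, -1.3,  1.8]), array([ 0.2 ,  0.06, -0.07]))
```

View pics/b1.png

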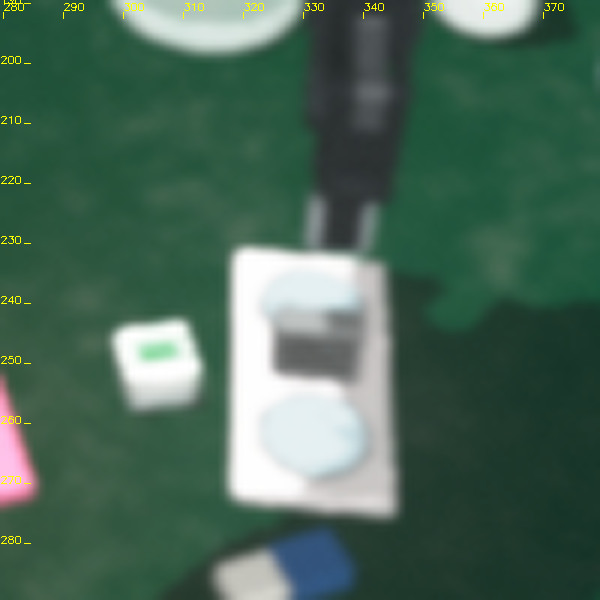

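View pics/b2.png

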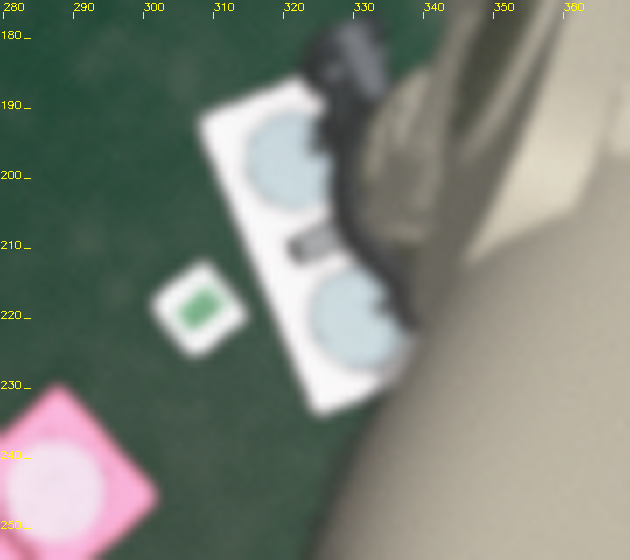

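Emit:
send_rows(plan=[[12,0,0,0,0,0],[25,-1,1,0.2,0,0],[38,-1.3,1.8,0.2,0,0],[50,-1.3,1.8,0.2,0,0],[60,-1.3,1.8,0.2,0,0],[60,-1.3,1.8,0.2,0,0],[60,-1.3,1.8,0.2,0,0],[60,-1.3,1.8,0.2,0,0],[60,-1.3,1.8,0.2,0,0],[60,-1.3,1.8,0.2,0,0]])

```text
clock: 3.95
tcp_pos: [0.4934, -0.1352, 0.0405]
orientation: [0.579, 0.406, 0.579, -0.406]
wrist_force: [0.2, -0.8, 0.3]
finger_gap: 0.06
```

```bash
python3 - <<'E'
from h import *
print(delta([.4938,-.1351,.011],Rtool(.347)))
f=viewer.read_camera("scene")["frame"];crop(f,280,190,380,290,6,"b3")
E
```

```text
(array([29.5,  0.4,  0. ]), array([-0.03,  0.02, -0.03]))
```

View pics/b3.png

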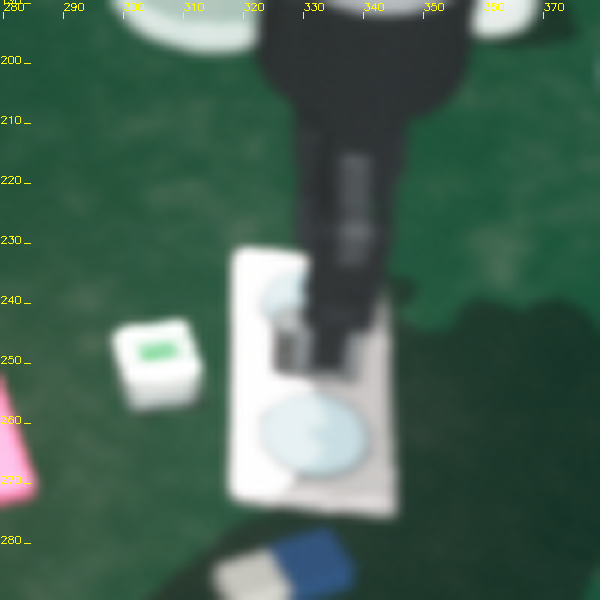

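```bash
python3 - <<'E'
from h import *
s,p,R0=cur()
for d in(-30,0,30): 
  for w in(-11,11): print(d,w,pr(SC,p+R0@np.array([0,d,w])/1e3).round(1))
print(pr(SC,pl([.4938,-.1351,.347],np.array([[7,18,38],[7,-18,38],[-7,-18,38],[-7,18,38],[-7,18,8],[-7,-18,8]])/1e3)).round(1))
E
```

```text
-30 -11 [[327.9 250.3]]
-30 11 [[337.8 251.1]]
0 -11 [[327.9 240.9]]
0 11 [[337.4 241.7]]
30 -11 [[327.8 231.9]]
30 11 [[337.2 232.7]]
[[324.8 239.1]
 [340.3 240.4]
 [340.5 244.7]
 [324.8 243.4]
 [323.6 252.2]
 [339.  253.6]]
```

Emit:
send_rows(plan=[[10,0,0,0,0,0],[20,0,0,0,0,0],[26,0,0,0,0,0],[29,0,0,0,0,0],[29,0,0,0,0,0],[29,0,0,0,0,0],[29,0,0,0,0,0],[29,0,0,0,0,0],[29,0,0,0,0,0],[29,0,0,0,0,0]])

```text
clock: 5.25
tcp_pos: [0.4933, -0.1351, 0.0113]
orientation: [0.579, 0.406, 0.579, -0.406]
wrist_force: [-0.5, 0.6, 0.3]
finger_gap: 0.0601
```

Emit:
send_rows(plan=[[0,0,0,0,0,0],[0,0,0,0,0,0],[0,0,0,0,0,0],[0,0,0,0,0,0],[0,0,0,0,0,0],[0,0,0,0,0,0],[0,0,0,0,0,0],[0,0,0,0,0,0],[0,0,0,0,0,0],[0,0,0,0,0,0]], claw=5, newtons=60)

```text
clock: 6.5
tcp_pos: [0.4934, -0.1352, 0.0115]
orientation: [0.579, 0.406, 0.579, -0.406]
wrist_force: [0.4, -0.0, 5.0]
finger_gap: 0.0131
```

```bash
python3 - <<'E'
from h import *
s=get_state();print(s['tcp_pos'],s['wrist_force'],s['finger_gap'])
f=viewer.read_camera("scene")["frame"];crop(f,280,190,380,290,6,"b4")
E
```

```text
[ 0.4934261  -0.13518992  0.01147009] [ 0.43276434 -0.04689968  4.99973723] 0.013061667590524932
```

View pics/b4.png

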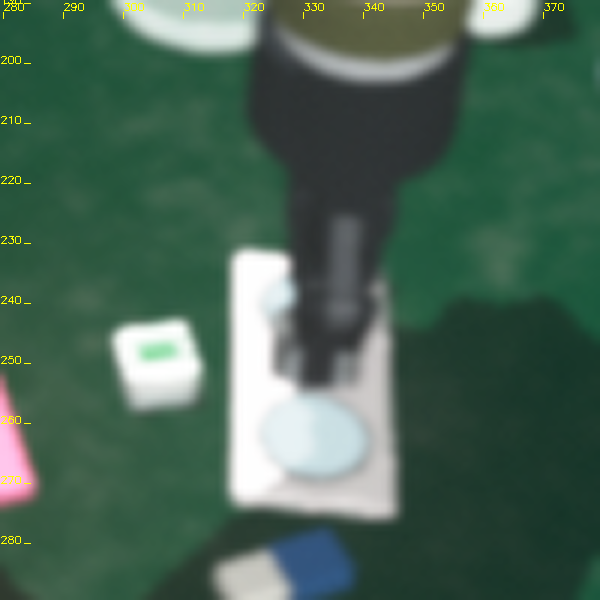

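```bash
cat >> h.py <<'E'
G=0.0113  # carrier underside below TCP along tool x
def tgt(X,Y,Z,th=0,bay=BAY,g=G,off=(0,0)):
    """TCP pose for carrier origin at bay (X,Y,Z) mm, pitch th deg (neg: near end down); off: carrier origin in its frame relative tool axis, mm"""
    Rb=R.from_euler('Z',bay[2]).as_matrix(); Rt=Rtool(bay[2],np.radians(th))
    Rc=R.from_euler('ZY',[bay[2],np.radians(th)]).as_matrix()
    o=np.array([bay[0],bay[1],.006])+Rb@np.array([X,Y,Z])/1e3
    return o+Rc@np.array([-off[0]/1e3,-off[1]/1e3,g]),Rt
E
python3 - <<'E'
from h import *
print(delta(*tgt(0,0,90)))
E
```

```text
(array([ -95.9,  188.2, -246.1]), array([ 1.154e+01,  1.000e-02, -2.000e-02]))
```

Emit:
send_rows(plan=[[-20,0,0,0,0,0],[-55,0,0,0,0,0],[-96,0,0,0,0,0],[-96,27,-35,2,0,0],[-96,54,-70,4,0,0],[-96,81,-105,6,0,0],[-96,108,-140,8,0,0],[-96,135,-175,10,0,0],[-96,162,-210,11.5,0,0],[-96,188.2,-246.1,11.5,0,0]])

```text
clock: 7.8
tcp_pos: [0.5862, 0.1615, 0.1061]
orientation: [0.535, 0.462, 0.535, -0.463]
wrist_force: [0.5, -0.8, -1.5]
finger_gap: 0.0128
```

```bash
python3 - <<'E'
from h import *
f0=viewer.read_camera("scene")["frame"]
print(delta(*tgt(0,0,90)),get_state()['finger_gap'],get_state()['wrist_force'])
f=viewer.read_camera("top")["frame"];crop(f,150,120,290,230,5,"c2")
f=viewer.read_camera("scene")["frame"];crop(f,160,110,290,225,5,"c1")
E
```

```text
(array([-1.1, -1.7,  6.2]), array([ 0.27, -0.2 , -0.03])) 0.012761918258515617 [ 3.30920109  3.04126368 -0.75546724]
```

View pics/c1.png

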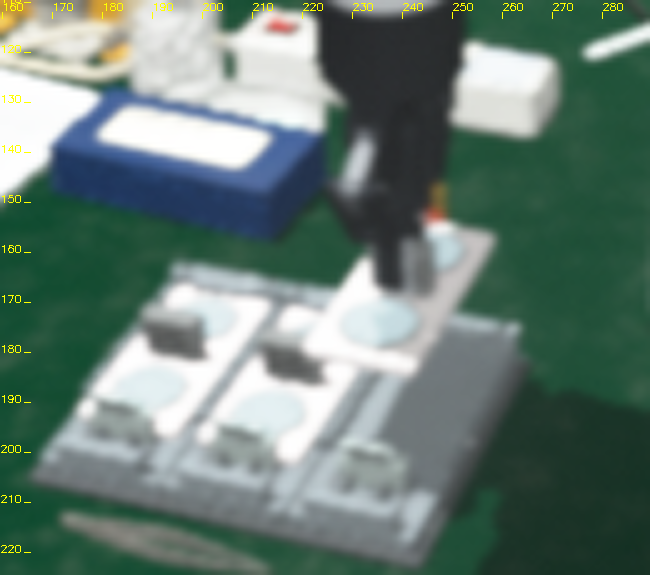

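View pics/c2.png

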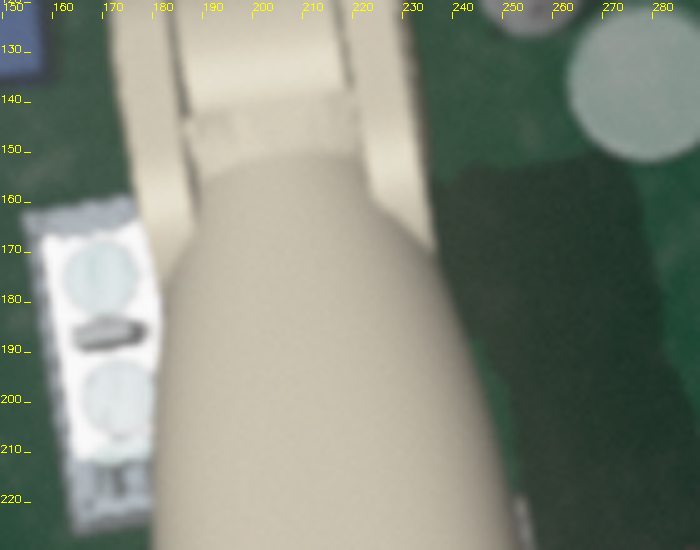

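Emit:
send_rows(plan=[[0,0,0,0,0,0],[0,0,0,0,0,0],[0,0,0,0,0,0],[0,0,0,0,0,0],[0,0,0,0,0,0],[0,0,0,0,0,0],[0,0,0,0,0,0],[0,0,0,0,0,0],[0,0,0,0,0,0],[0,0,0,0,0,0]])

```text
clock: 9.2
tcp_pos: [0.5867, 0.1603, 0.1073]
orientation: [0.535, 0.462, 0.535, -0.462]
wrist_force: [0.3, 0.5, -0.6]
finger_gap: 0.0129
```

```bash
python3 - <<'E'
from h import *
print(delta(*tgt(0,0,90)))
f=viewer.read_camera("scene")["frame"];cv2.imwrite("pics/d0.png",f);crop(f,205,145,275,215,8,"d1")
E
```

```text
(array([0. , 0.1, 0.1]), array([ 0.04, -0.01, -0.  ]))
```

View pics/d1.png

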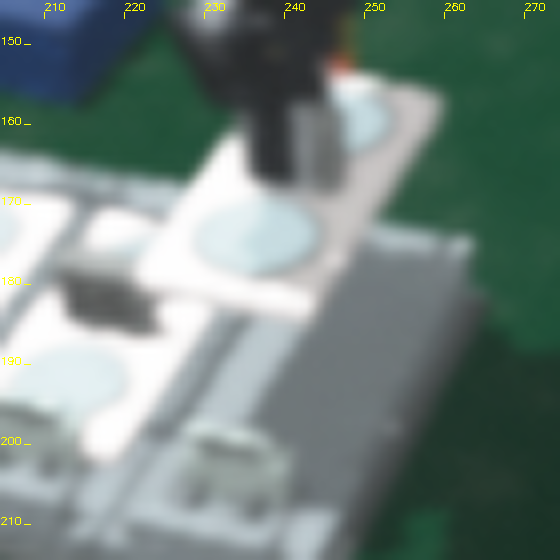

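```bash
cat > ov.py <<'E'
from h import *
def outl(f,x0,y0,x1,y1,s,polys,o):
    f=cv2.resize(f[y0:y1,x0:x1],None,fx=s,fy=s,interpolation=cv2.INTER_CUBIC)
    for q,col in polys:
        q=np.round((q-[x0-.5,y0-.5])*s).astype(int); cv2.polylines(f,[q.reshape(-1,1,2)],True,col,1)
    cv2.imwrite(f"pics/{o}.png",f)
def box(x0,x1,y0,y1,z): return np.array([[x0,y0,z],[x1,y0,z],[x1,y1,z],[x0,y1,z]])/1e3
def rack(c,b):
    P=[]
    for k in(0,74,148):
        P.append((pr(c,pl(b,box(60,65,k-20,k+20,26),.006)),(0,0,255)))
        P.append((pr(c,pl(b,box(-56 if k==0 else -60,-66 if k==0 else -70,k-18,k+18,28),.006)),(255,0,255)))
        P.append((pr(c,pl(b,box(-66 if k==0 else -70,-70 if k==0 else -74,k-15,k+15,39),.006)),(255,255,0)))
        P.append((pr(c,pl(b,box(-48,65,k-32.5,k+32.5,19),.006)),(0,255,255)))
        if k: P.append((pr(c,pl(b,box(-65,65,k-30,k+30,18),.006)),(0,160,0)));P.append((pr(c,pl(b,box(-7,7,k-18,k+18,48),.006)),(0,160,0)))
    return P
E
python3 - <<'E'
from ov import *
f=cv2.imread("pics/d0.png")
s,p,R0=cur()
car=lambda z,y:[(pr(SC,np.array([p+R0@np.array([.0113-z/1e3,a/1e3,-(b+y)/1e3]) for a,b in((65,30),(65,-30),(-65,-30),(-65,30))])),(0,0,255))]
# carrier y = -tool z
print(R0.round(3))
outl(f,205,145,275,215,8,car(8,0)+rack(SC,BAY),"d2")
outl(cv2.imread("pics/scene0.png"),165,150,270,225,7,rack(SC,BAY),"d3")
outl(cv2.imread("pics/top0.png"),150,145,250,230,8,rack(TOP,BAY),"d4")
E
```

```text
[[ 0.     0.989  0.145]
 [ 0.     0.145 -0.989]
 [-1.     0.    -0.   ]]
```

View pics/d2.png

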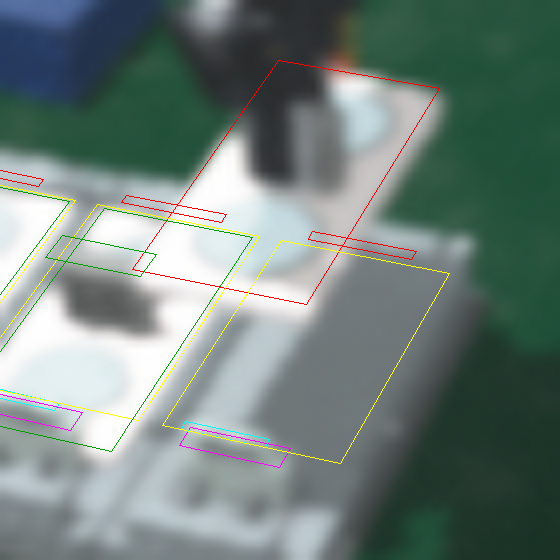

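View pics/d3.png

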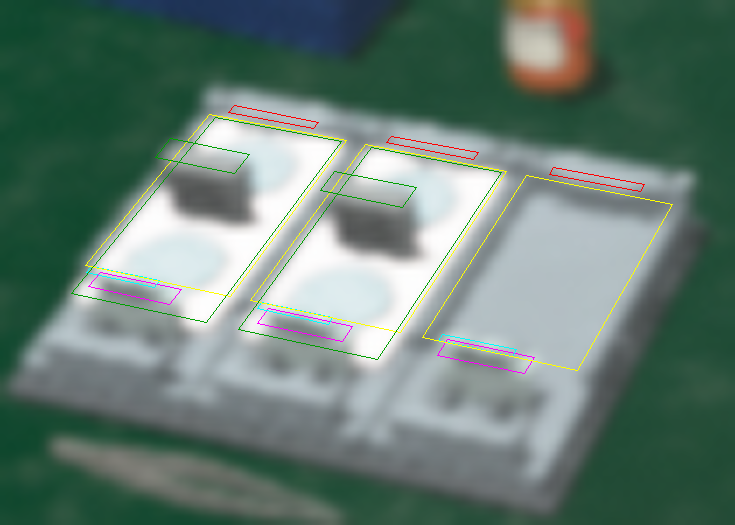

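View pics/d4.png

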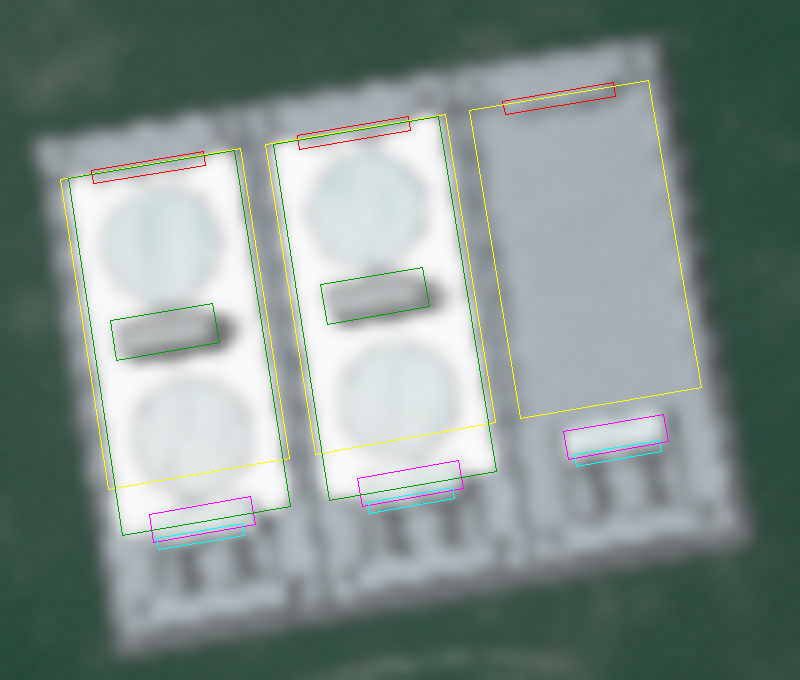

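```bash
python3 - <<'E'
from h import *
print(delta(*tgt(14,0,48,-12)))
E
```

```text
(array([42.2, 11.8,  0.1]), array([ 4.0e-02, -1.0e-02,  1.2e+01]))
```

Emit:
send_rows(plan=[[0,6,0,0,0,4],[0,12,0,0,0,8],[10,12,0,0,0,12],[20,12,0,0,0,12],[32,12,0,0,0,12],[42,12,0,0,0,12],[42,12,0,0,0,12],[42,12,0,0,0,12],[42,12,0,0,0,12],[42,12,0,0,0,12]])

```text
clock: 10.5
tcp_pos: [0.5989, 0.162, 0.0658]
orientation: [0.581, 0.516, 0.484, -0.404]
wrist_force: [-0.5, 0.0, -1.0]
finger_gap: 0.0128
```

```bash
python3 - <<'E'
from ov import *
print(delta(*tgt(14,0,26,-12)),get_state()['joint_pos'])
f=viewer.read_camera("scene")["frame"];cv2.imwrite("pics/e0.png",f);crop(f,200,145,280,215,8,"e1")
E
```

```text
(array([22.1, -5.3,  0.1]), array([ 0.04, -0.01, -0.05])) [ 0.13366051  0.34634026 -0.36190675  0.65231877  0.00258308  1.55904464]
```

View pics/e1.png

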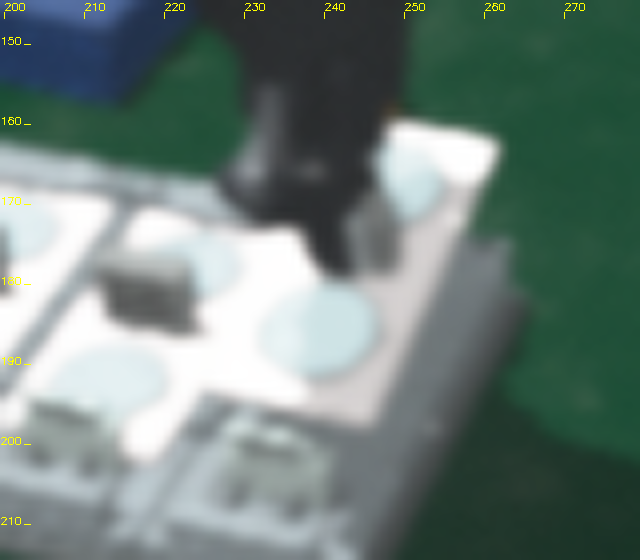

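Emit:
send_rows(plan=[[4,-1,0,0,0,0],[8,-2,0,0,0,0],[12,-3,0,0,0,0],[16,-3.8,0,0,0,0],[18,-4.3,0,0,0,0],[18,-4.3,0,0,0,0],[18,-4.3,0,0,0,0],[18,-4.3,0,0,0,0],[18,-4.3,0,0,0,0],[18,-4.3,0,0,0,0]])

```text
clock: 11.8
tcp_pos: [0.5982, 0.1619, 0.0469]
orientation: [0.58, 0.516, 0.484, -0.404]
wrist_force: [-0.4, 0.4, -1.0]
finger_gap: 0.013
```

```bash
python3 - <<'E'
from ov import *
print(delta(*tgt(14,0,24,-12)))
f=viewer.read_camera("scene")["frame"];cv2.imwrite("pics/e2_.png",f);crop(f,200,145,280,215,8,"e2")
th=np.radians(-12);b=BAY
Rc=R.from_euler('ZY',[b[2],th]).as_matrix();s,p,R0=cur()
o=p-Rc@[0,0,G]
C=np.array([[65,30,8],[65,-30,8],[-65,-30,8],[-65,30,8]])/1e3
outl(f,200,145,280,215,8,[(pr(SC,o+C@Rc.T),(0,0,255))]+rack(SC,BAY),"e3")
E
```

```text
(array([ 5.8, -1.1,  0.1]), array([ 0.04, -0.01, -0.01]))
```

View pics/e2.png

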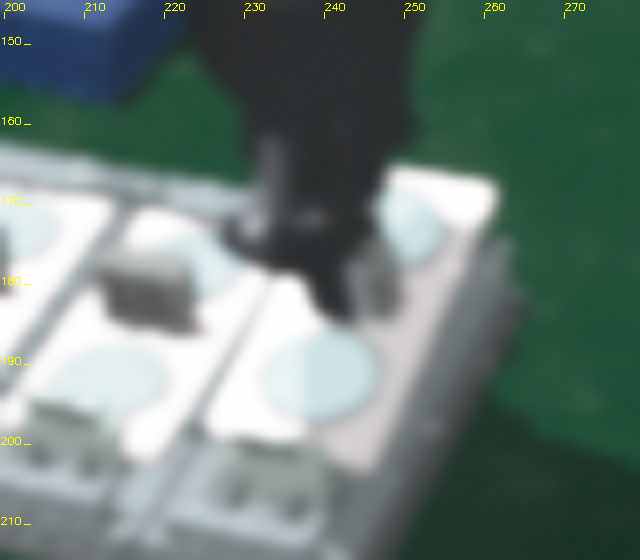

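View pics/e3.png

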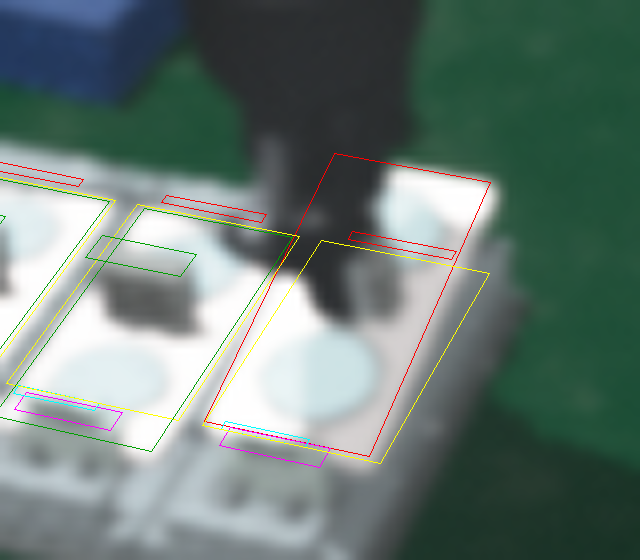

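Emit:
send_rows(plan=[[1,-0.2,-0.4,0,0,0],[2,-0.4,-0.7,0,0,0],[3,-0.6,-0.7,0,0,0],[4,-0.8,-0.7,0,0,0],[5,-1,-0.7,0,0,0],[5,-1,-0.7,0,0,0],[5,-1,-0.7,0,0,0],[5,-1,-0.7,0,0,0],[5,-1,-0.7,0,0,0],[5,-1,-0.7,0,0,0]])

```text
clock: 13.1
tcp_pos: [0.5981, 0.1626, 0.0417]
orientation: [0.58, 0.516, 0.484, -0.404]
wrist_force: [-0.7, 0.6, -1.8]
finger_gap: 0.0132
```

```bash
cat > st.py <<'E'
from h import *
def st():
    s,p,R0=cur(); Rb=R.from_euler('Z',BAY[2]).as_matrix()
    x,z=-R0[:,0],None; a=Rb.T@R0
    pitch=np.degrees(np.arctan2(-a[2,1],a[0,1])); o=Rb.T@(p+R0@[G,0,0]-[BAY[0],BAY[1],.006])*1e3
    print("t%.2f carrier bay"%s['clock'],o.round(2),"pitch",pitch.round(2),"F bay",(Rb.T@s['wrist_force']).round(1),"T",(Rb.T@s['ft_torque']).round(2),"gap",round(s['finger_gap'],4))
if __name__=="__main__": st()
E
python3 st.py
```

```text
t13.10 carrier bay [13.85  0.77 24.7 ] pitch -12.01 F bay [-0.6  0.7 -1.8] T [-0.04  0.24  0.02] gap 0.0132
```

Emit:
send_rows(plan=[[0.3,-0.1,0,0,0,0],[0.6,-0.1,0,0,0,0],[1,-0.2,0,0,0,0],[1.3,-0.3,0,0,0,0],[1.5,-0.3,0,0,0,0],[1.5,-0.3,0,0,0,0],[1.5,-0.3,0,0,0,0],[1.5,-0.3,0,0,0,0],[1.5,-0.3,0,0,0,0],[1.5,-0.3,0,0,0,0]])

```text
clock: 14.35
tcp_pos: [0.5982, 0.1626, 0.0404]
orientation: [0.581, 0.516, 0.484, -0.404]
wrist_force: [-0.8, -0.1, 4.9]
finger_gap: 0.0134
```

```bash
python3 st.py
```

```text
t14.35 carrier bay [14.03  0.77 23.32] pitch -12.02 F bay [-0.8 -0.   4.9] T [0.05 0.56 0.03] gap 0.0134
```

Emit:
send_rows(plan=[[-0.8,0.2,0,0,0,0],[-1,-0.8,0,0,0,0],[-1.4,-2.8,0,0,0,0],[-1.9,-4.8,0,0,0,0],[-2.3,-6.8,0,0,0,0],[-2.7,-8.6,0,0,0,0],[-2.7,-8.6,0,0,0,0],[-2.7,-8.6,0,0,0,0],[-2.7,-8.6,0,0,0,0],[-2.7,-8.6,0,0,0,0]])

```text
clock: 15.6
tcp_pos: [0.5902, 0.1615, 0.0416]
orientation: [0.581, 0.516, 0.483, -0.403]
wrist_force: [5.7, 0.2, -2.6]
finger_gap: 0.013
```

```bash
python3 st.py; python3 - <<'E'
from ov import *
f=viewer.read_camera("scene")["frame"];crop(f,200,145,280,215,8,"f1")
E
```

```text
t15.60 carrier bay [ 5.97  0.76 24.52] pitch -12.11 F bay [ 5.7 -0.6 -2.6] T [ 0.04 -0.97  0.02] gap 0.013
```

View pics/f1.png

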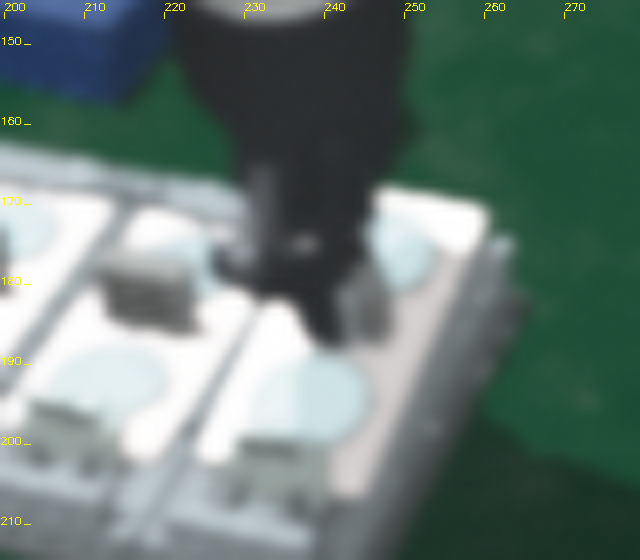

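Emit:
send_rows(plan=[[-0.2,-1,0,0,0,0],[-0.4,-2,0,0,0,0],[-0.7,-3.2,0,0,0,0],[-0.9,-4.4,0,0,0,0],[-1.2,-5.6,0,0,0,0],[-1.4,-6.8,0,0,0,0],[-1.7,-8,0,0,0,0],[-2,-9.3,0,0,0,0],[-2,-9.3,0,0,0,0],[-2,-9.3,0,0,0,0]], newtons=100)

```text
clock: 16.9
tcp_pos: [0.5838, 0.1604, 0.0426]
orientation: [0.582, 0.518, 0.482, -0.402]
wrist_force: [11.7, 1.6, -6.2]
finger_gap: 0.012
```

```bash
python3 st.py
```

```text
t16.90 carrier bay [-0.51  0.66 25.61] pitch -12.42 F bay [11.8 -0.1 -6.2] T [ 0.1  -2.43  0.03] gap 0.012
```

Emit:
send_rows(plan=[[0.7,-0.3,0,0,0,0],[1.2,-0.6,0,0,0,0],[1.1,-1.6,0,0,0,0],[0.9,-2.6,0,0,0,0],[0.8,-3.6,0,0,0,0],[0.7,-4.2,0,0,0,0],[0.7,-4.2,0,0,0,0],[0.7,-4.2,0,0,0,0],[0.7,-4.2,0,0,0,0],[0.7,-4.2,0,0,0,0]])

```text
clock: 18.15
tcp_pos: [0.5817, 0.1601, 0.0425]
orientation: [0.583, 0.518, 0.481, -0.401]
wrist_force: [11.7, 2.2, -3.3]
finger_gap: 0.0122
```

```bash
python3 st.py; python3 - <<'E'
from ov import *
f=viewer.read_camera("scene")["frame"];crop(f,200,145,280,215,8,"f2")
E
```

```text
t18.15 carrier bay [-2.56  0.69 25.49] pitch -12.64 F bay [11.9  0.5 -3.3] T [ 0.14 -2.6   0.02] gap 0.0122
```

View pics/f2.png

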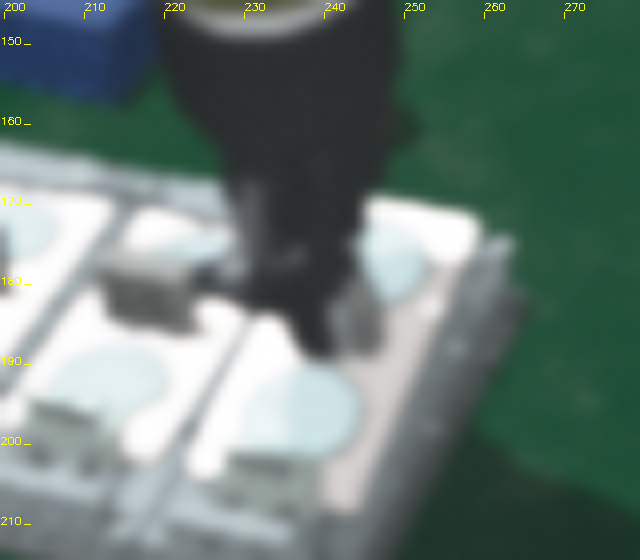

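Emit:
send_rows(plan=[[0.3,-0.5,0,0,0,0],[0.3,-1,0,0,0,0],[0.2,-2,0,0,0,0],[0.1,-3,0,0,0,0],[0,-4,0,0,0,0],[0,-5,0,0,0,0],[0,-5,0,0,0,0],[0,-5,0,0,0,0],[0,-5,0,0,0,0],[0,-5,0,0,0,0]])

```text
clock: 19.45
tcp_pos: [0.5786, 0.1597, 0.0427]
orientation: [0.583, 0.519, 0.48, -0.4]
wrist_force: [14.5, 2.5, -2.2]
finger_gap: 0.0123
```

```bash
python3 st.py
```

```text
t19.45 carrier bay [-5.68  0.68 25.64] pitch -12.83 F bay [14.7  0.4 -2.2] T [ 0.17 -2.97 -0.02] gap 0.0123
```

Emit:
send_rows(plan=[[0,-0.5,0,0,0,0],[0,-1,0,0,0,0],[0,-1.5,0,0,0,0],[0,-2,0,0,0,0],[0,-2.5,0,0,0,0],[0,-2.5,0,0,0,0],[0,-2.5,0,0,0,0],[0,-2.5,0,0,0,0],[0,-2.5,0,0,0,0],[0,-2.5,0,0,0,0]])

```text
clock: 20.7
tcp_pos: [0.5771, 0.1594, 0.0427]
orientation: [0.584, 0.52, 0.48, -0.399]
wrist_force: [14.6, 3.2, -0.4]
finger_gap: 0.012
```

```bash
python3 st.py
```

```text
t20.70 carrier bay [-7.23  0.65 25.68] pitch -12.93 F bay [14.9  1.1 -0.4] T [ 0.11 -3.18  0.05] gap 0.012
```

Emit:
send_rows(plan=[[0.3,-1.4,0,0,0,0],[1.8,-1.5,0,0,0,-1.2],[3.3,-1.6,0,0,0,-2.4],[4.8,-1.7,0,0,0,-3.6],[6.3,-1.8,0,0,0,-4.8],[7.6,-1.9,0,0,0,-6],[7.6,-1.9,0,0,0,-6],[7.6,-1.9,0,0,0,-6],[7.6,-1.9,0,0,0,-6],[7.6,-1.9,0,0,0,-6]])

```text
clock: 21.95
tcp_pos: [0.5786, 0.1597, 0.0358]
orientation: [0.563, 0.495, 0.505, -0.428]
wrist_force: [17.3, 3.2, 6.1]
finger_gap: 0.0121
```

```bash
python3 st.py; python3 - <<'E'
from ov import *
f=viewer.read_camera("scene")["frame"];crop(f,200,145,280,215,8,"f3")
E
```

```text
t21.95 carrier bay [-6.83  0.66 18.56] pitch -7.14 F bay [17.6  0.7  6.1] T [ 0.16 -3.22 -0.02] gap 0.0121
```

View pics/f3.png

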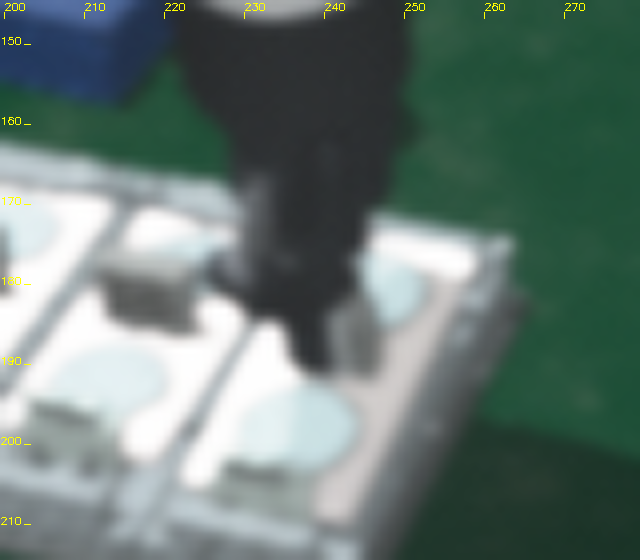

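Emit:
send_rows(plan=[[1.2,0,0,0,0,-1.2],[2.4,0,0,0,0,-2.4],[3.7,0,0,0,0,-3.6],[5,0,0,0,0,-4.8],[6.2,0,0,0,0,-6],[7.2,0,0,0,0,-7],[7.2,0,0,0,0,-7],[7.2,0,0,0,0,-7],[7.2,0,0,0,0,-7],[7.2,0,0,0,0,-7]])

```text
clock: 23.25
tcp_pos: [0.5797, 0.1599, 0.0278]
orientation: [0.536, 0.463, 0.534, -0.461]
wrist_force: [17.5, 3.8, 4.8]
finger_gap: 0.0125
```

```bash
python3 st.py; python3 - <<'E'
from ov import *
f=viewer.read_camera("scene")["frame"];crop(f,200,145,280,215,8,"f4")
E
```

```text
t23.25 carrier bay [-7.06  0.74 10.47] pitch -0.19 F bay [17.8  1.3  4.8] T [ 0.22 -3.54  0.03] gap 0.0125
```

View pics/f4.png

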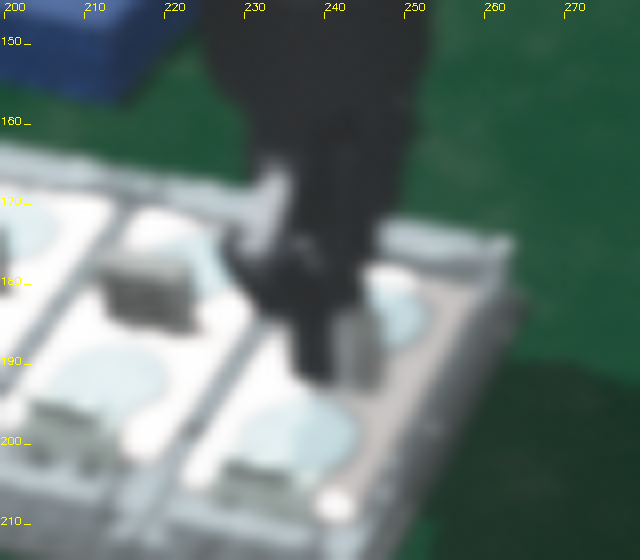

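Emit:
send_rows(plan=[[0,1,0,0,0,0.1],[0,2,0,0,0,0.1],[0,3,0,0,0,0.2],[0,4,0,0,0,0.2],[0,5,0,0,0,0.3],[0,6,0,0,0,0.3],[0,7,0,0,0,0.4],[0,8,0,0,0,0.4],[0,8,0,0,0,0.4],[0,8,0,0,0,0.4]])

```text
clock: 24.55
tcp_pos: [0.5836, 0.1605, 0.0276]
orientation: [0.536, 0.463, 0.534, -0.461]
wrist_force: [8.4, 2.2, 13.6]
finger_gap: 0.0121
```

```bash
python3 st.py
```

```text
t24.55 carrier bay [-3.08  0.76 10.25] pitch -0.18 F bay [ 8.6  1.  13.6] T [ 0.09 -1.47  0.04] gap 0.0121
```

Emit:
send_rows(plan=[[-1,0,0,0,0,0],[-2,0,0,0,0,0],[-2.2,1,0,0,0,0],[-2.4,2,0,0,0,0],[-2.6,3,0,0,0,0],[-2.7,4,0,0,0,0],[-2.8,5,0,0,0,0],[-2.8,5,0,0,0,0],[-2.8,5,0,0,0,0],[-2.8,5,0,0,0,0]])

```text
clock: 25.8
tcp_pos: [0.5873, 0.161, 0.0278]
orientation: [0.535, 0.462, 0.535, -0.462]
wrist_force: [11.0, 2.4, 0.7]
finger_gap: 0.0124
```

```bash
python3 st.py
```

```text
t25.80 carrier bay [ 0.59  0.76 10.51] pitch 0.01 F bay [11.2  0.8  0.7] T [ 0.19 -2.32  0.05] gap 0.0124
```

Emit:
send_rows(plan=[[0,0.5,0,0,0,0],[0,1,0,0,0,0],[-0.2,1.5,0,0,0,0],[-0.4,2,0,0,0,0],[-0.5,2.5,0,0,0,0],[-0.6,3,0,0,0,0],[-0.6,3.5,0,0,0,0],[-0.6,4,0,0,0,0],[-0.6,4,0,0,0,0],[-0.6,4,0,0,0,0]])

```text
clock: 27.05
tcp_pos: [0.5886, 0.1613, 0.0277]
orientation: [0.534, 0.461, 0.536, -0.464]
wrist_force: [5.4, 1.0, 1.1]
finger_gap: 0.012
```

```bash
python3 st.py
```

```text
t27.05 carrier bay [ 1.91  0.78 10.36] pitch 0.28 F bay [5.5 0.2 1.1] T [ 0.08 -1.44  0.01] gap 0.012
```

Emit:
send_rows(plan=[[0,0.7,0,0,0,0],[0,1.3,0,0,0,0],[0,1.3,0,0,0,0],[0,1.3,0,0,0,0],[0,1.3,0,0,0,0],[0,1.3,0,0,0,0],[0,1.3,0,0,0,0],[0,1.3,0,0,0,0],[0,1.3,0,0,0,0],[0,1.3,0,0,0,0]])

```text
clock: 28.3
tcp_pos: [0.5886, 0.1612, 0.0276]
orientation: [0.533, 0.46, 0.537, -0.464]
wrist_force: [3.5, 0.8, 6.4]
finger_gap: 0.0123
```

Emit:
send_rows(plan=[[0,0,0,0,0,0],[0,0,0,0,0,0],[0,0,0,0,0,0],[0,0,0,0,0,0],[0,0,0,0,0,0],[0,0,0,0,0,0],[0,0,0,0,0,0],[0,0,0,0,0,0],[0,0,0,0,0,0],[0,0,0,0,0,0]], claw=40)

```text
clock: 29.55
tcp_pos: [0.5872, 0.1611, 0.0261]
orientation: [0.533, 0.459, 0.538, -0.465]
wrist_force: [-0.2, 0.4, -0.5]
finger_gap: 0.0403
```

```bash
python3 st.py; python3 - <<'E'
from ov import *
f=viewer.read_camera("scene")["frame"];crop(f,200,145,280,215,8,"g1")
E
```

```text
t29.55 carrier bay [0.39 0.8  8.8 ] pitch 0.6 F bay [-0.1  0.4 -0.5] T [ 0.   -0.02  0.  ] gap 0.0403
```

View pics/g1.png

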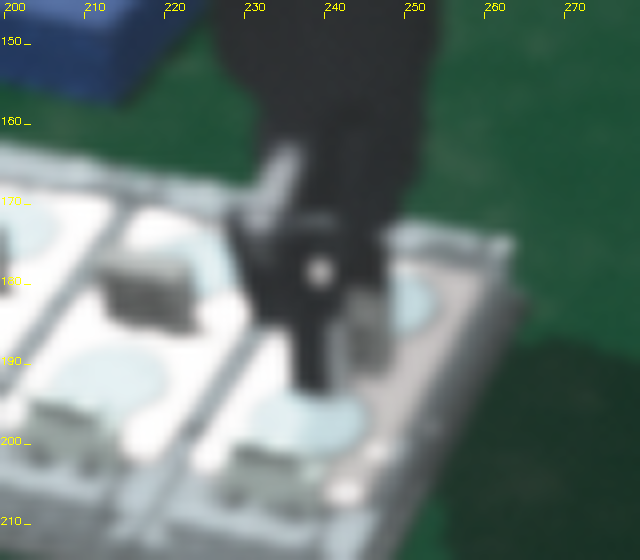

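Released with no forces left. I'll lift clear and move out of the way so the top camera can see the rack.

Emit:
send_rows(plan=[[-10,0,0,0,0,0],[-25,0,0,0,0,0],[-45,0,0,0,0,0],[-75,0,0,0,0,0],[-105,0,0,0,0,0],[-125,0,15,0,0,0],[-130,0,50,0,0,0],[-130,0,95,0,0,0],[-130,0,140,0,0,0],[-130,0,180,0,0,0]])

```text
clock: 30.85
tcp_pos: [0.6152, -0.0185, 0.1577]
orientation: [0.533, 0.46, 0.537, -0.465]
wrist_force: [-1.1, 0.3, 0.4]
finger_gap: 0.04
```

Emit:
send_rows(plan=[[0,0,40,0,0,0],[0,0,80,0,0,0],[0,0,110,0,0,0],[0,0,120,0,0,0],[0,0,120,0,0,0],[0,0,120,0,0,0],[0,0,120,0,0,0],[0,0,120,0,0,0],[0,0,120,0,0,0],[0,0,120,0,0,0]])

```text
clock: 32.1
tcp_pos: [0.6321, -0.1354, 0.1561]
orientation: [0.533, 0.459, 0.538, -0.465]
wrist_force: [0.2, 0.8, 0.1]
finger_gap: 0.0402
```

```bash
python3 - <<'E'
from ov import *
s=get_state(); print(s['clock'],s['tcp_pos'],s['wrist_force'])
f=viewer.read_camera("scene")["frame"];crop(f,165,150,270,225,7,"k1")
f=viewer.read_camera("top")["frame"];crop(f,150,145,250,230,8,"k2");cv2.imwrite("pics/k3.png",f)
b=BAY
outl(f,150,145,250,230,8,[(pr(TOP,pl(b,box(-65,65,k-30,k+30,18),.006)),(0,160,0)) for k in(0,74,148)],"k4")
E
```

```text
32.1 [ 0.63210949 -0.13542438  0.15605361] [0.22763384 0.81590531 0.05440458]
```

View pics/k1.png

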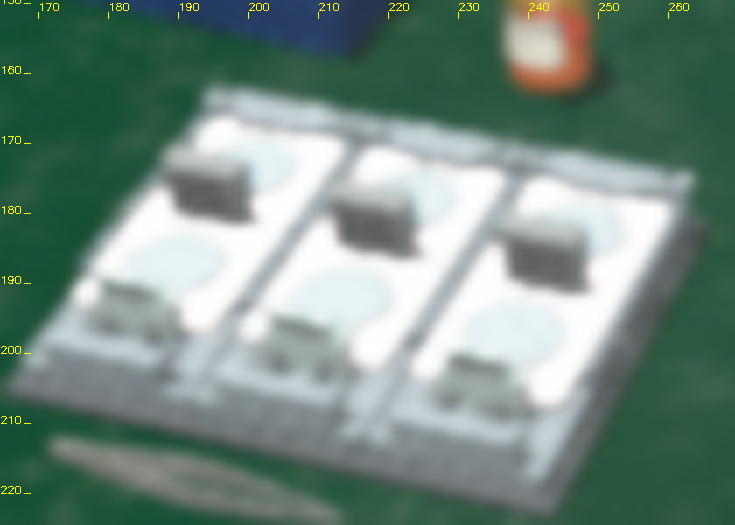

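View pics/k4.png

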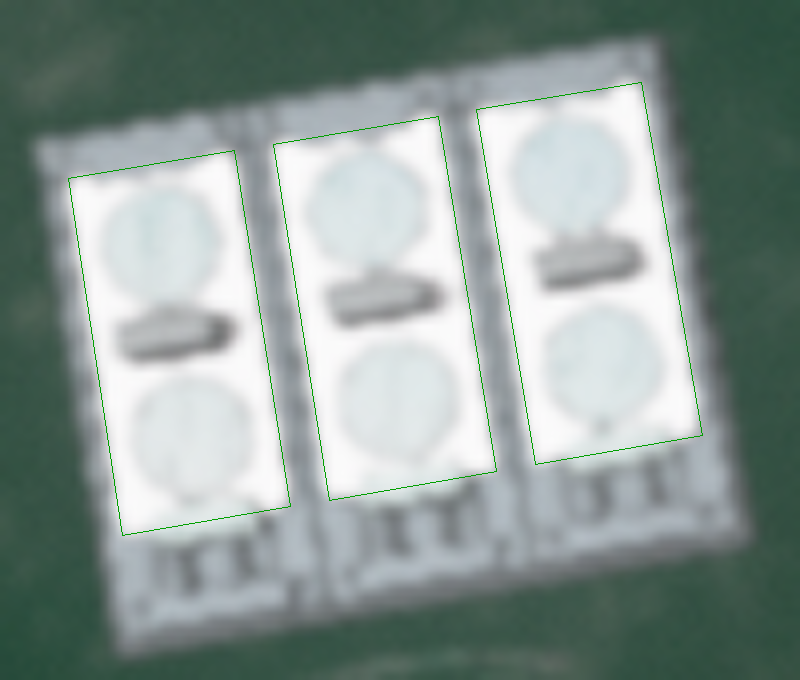

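View pics/k3.png

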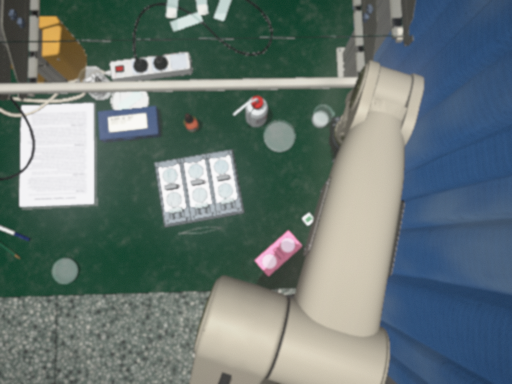

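The loaded carrier looks just like its two neighbours. Both lips overlap its ends (in the crop, latch lip near (620,445) and fixed lip near (560,95)), and its outline matches the seat to within about 1 mm. The cover box, forceps, dish and pink look-alike haven't moved, so I'm handing in.

```bash
python3 -c "
from workcell import job; print(job.hand_in())"
```

```text
the job is handed in; nothing more can be done
None
```

The carrier is loaded in the empty bay, the rightmost one in the top view. It lies flat, with its far end under the fixed lip and its near end under the sprung-back latch. I handed the job in at about 32 s of the 48 s; `hand_in` reports no verdict.

- **Insertion:** I gripped the rib and put the near end under the latch lip at 12° tilt. I then pressed the latch about 12–13 mm, where the force reached roughly 18 N. After levelling the carrier on the floor, I let the spring push it back to the far stop and released it.
- **Last checks:**
  - In the top view, the carrier's outline matches the seat position to within about 1 mm.
  - Both views show it sitting like the two fixed carriers.
  - The gripper is clear, with wrist force under 1 N.
- **Bystanders:** The cover box, forceps, petri dish and pink look-alike are where they were. The arm hid the eraser in the last top view, but nothing touched it.
- **Disagreements:**
  - The contact positions along the bay were about 1.7 mm off my camera estimate. I relied on the forces instead.
  - The two cameras also differed by 1–3 mm.
  - I didn't feel a sharp force jump at the latch's hard stop. The travel and force readings put it near the stop.

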